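Seat the stop block and throw its bolt lever to the second stop

TASK

With the fingertips only, push the stop block along its channel in the nest until it is fully home against the end stop, then slide the bolt lever past its first notch all the way to the second stop, so that the bolt lies behind the block. Do not lift the block or squeeze or ram the block or the lever, leave the oiler, reel, caliper and marker alone, and take the hand away when finished.

Things in the scene. Friction and masses are not known exactly. Their poses are not given: they have to be found in the camera images.
- nest: Fixed aluminium bed, top 10 mm above the table. Origin: on the table under the channel's middle. Local +x: the way the block is pushed home (roughly away from the robot); y across; z up. Bed x -100 to 90, y -45 to 45 mm. Channel 39 mm wide (y -19.5 to 19.5) between 6 mm thick rails, tops 18 mm above the table. Wing with the lever: x -30 to 52, y -165 to -45 mm.
- end_stop_face (a point): Foot of the end stop's face in mid-channel, 10 mm above the table, at nest x = +75 mm; axes as the nest's. The rigid stop's top is 34 mm above the table. The block is home when its end face meets this face.
- block: Loose aluminium block, about 120 g, 60 long, 36 wide, 22 mm tall, lengthwise in the channel, resting on the bed (underside 10, top 32 mm above the table). Origin: centre of underside; its length is its own y axis, lying along nest x. Home: origin at nest x = +45 mm; it starts 45 to 75 mm short of that. Only light friction resists a push.
- lever (a joint): Lever travel in m, sliding to nest +y. 0: drawn back (start, within 3 mm); 0.028: first notch, a spring detent; 0.056: second stop, rigid. About 4 N of friction: let go, it mostly stays where it is, but slips into the notch from about 0.023, and on to the second stop from about 0.053. Takes about 15 N to leave the start and again to leave the notch (20 N if fast).
- lever_paddle (a point): Middle of the lever's black upright finger paddle; moves with it. 26 mm wide (nest x), 12 thick (nest y), 44 to 76 mm above the table; this point 62 mm above the table at nest x = +6, y = -131 mm + travel. Push its -y face, 6 mm from this point. The rest of the lever is below 48 mm.
- oiler: Small oil bottle, 34 mm across, 95 mm tall, standing loose on the table. Origin at the centre of its underside. Bystander.
- reel: Empty pale wire reel, 60 mm across, 50 mm tall, standing loose on the table. Origin at the centre of its underside. Bystander.
- caliper: Sliding caliper, 72x185x10 mm, lying loose on the table beyond the nest. Origin at its underside, middle. Bystander.
- marker: Marker pen, 14x136x14 mm, lying loose on the table beyond the nest. Origin at its underside, middle. Bystander.
- bolt_tip (a point): Middle of the tip of the lever's flat bolt; moves with it. Bolt 12 mm wide (nest x), 20 to 28 mm above the table; tip at nest x = +6, y = -50 mm + travel. Beyond the first notch it enters the channel and closes 3 mm behind the seated block; if the block is not home it runs against the block's side.
- plunger_bracket (a point): Top centre of the fixed spring-plunger bracket beside the lever, 38 mm above the table, at nest x = +37, y = -95 mm. The bracket spans x 31 to 51, y -106 to -84 mm; keep the fingers above it.
There are look-alikes about, which are no part of the job. Leave any blue look-alike of the block alone.

How it is judged:
By the outcome, as a careful person would: the job done as asked, in the order asked, and still so for the second after the job is handed in, with the robot touching nothing.
It also fails if it takes over 42 s, if anything falls off the work surface, if the arm or the gripper's body presses on something with over 40 N, if the wrist force passes 120 N, or if a joint passes its speed limit or range.

ROBOT

A 6-joint arm with a two-finger parallel gripper is mounted at the origin on a cart in front of the work surface, level with it; the furniture and walls round the work are solid. World frame = base frame: x ahead of the robot, y to its left, z up, the work surface at z = 0. Lengths are in m, angles in rad, forces in N, time in s.
With the tool pointing down it reaches from about 0.3 to 0.875 m from the base axis. Payload 6.4 kg.
Tool frame: the origin (TCP) lies at the very end of the fingers, on their centre line; the grasp point (between the pads) lies 19 mm behind it (ctrl.hold_point_z is the distance from the TCP to the grasp point, in m); y points along the fingers, x is the direction in which the jaws open and shut, and the axes are right-handed (so a half turn about y gives the same grasp; the last joint's range is limited). The gripper opens to 85 mm and grips with 20 to 120 N. Pads are 22 mm wide; open, the fingers measure 114 mm over their backs; the gripper's body (76 mm by 85 mm) begins 54 mm behind the grasp point. The pads swing forward as they close: fully open they stand 13 mm farther back than shut.
Start: joints at [1.023, 0.181, 1.607, -0, 1.354, -0.206], TCP at [0.193, 0.542, 0.231] pointing down, gripper open.
Joint ranges: [-2.99, 2.99], [-0.89, 2.07], [0.3, 2.58], [-1.14, 4.28], [0, 2.63], [-3.12, 3.12]. Speed limits (rad/s): [2.57, 2.57, 3.01, 3.14, 3.14, 3.14].

INTERFACE

Orientations are given as a unit quaternion [w, x, y, z].
In Python, from bench import ctrl, imaging gives the robot as it stands.
- The arm moves only by the shell command python3 -m jog 'ROWS'. ROWS is JSON, a list of rows, each a list of 3 entries, a list of its own where there are three numbers: the shift along the tool's x, y, z in cm, then the turn, a rotation vector about the tool's x, y, z in rad, then the finger opening in cm, from 0 to 8.54. A call has 1 to 12 rows; each row shifts and turns the pose as measured when the row begins, along the tool's axes as they then stand; what a row does not reach is not made up. A row lasts 1/12 s, in which the tool goes at most 41.7 mm and 7.16 degrees, less where a joint would pass 70% of its speed; a pose out of reach is approached as far as the arm can. A call is refused whole if a number of a shift passes 4.17 or a number of a turn 0.125, either way. A call with a gripper value outside its range is refused whole. The fingers move at their own pace and stop on an object; the grip force is fixed at half the most. Time passes only in rows, so rows that do not move let the fingers close. It gives the time, the measured TCP pose, the force and the opening at its end, in the units of the state.
- ctrl.get_obs(): the state, without advancing time (a new reading comes with each control period).
- imaging.camera(name): name is "scene" or "top" or "wrist"; returns a dict with "frame" (384x512x3 uint8, red, green, blue), "depth" (384x512 float32, m along the optical axis (not along the pixel's ray), 0 where there is no reading), "K" (3x3 intrinsics, pixels), "R" (3x3) and "t" (3): a world point X has camera coordinates R X + t. Camera axes: x right, y down, z forward; pixel columns grow to the right and rows downward; lengths in m; the calibration is good to about 2 mm. A picture is of the moment at which its call begins.
- ctrl.hand_in(): hands the job in, once; it reports no verdict.
The state is a dict: "time_s": time; "q": joint angles; "dq": joint speeds; "joint_efforts": joint torques, N m; "eef_pos": TCP position; "eef_rot": TCP orientation; "wrist_force": force on the tool from outside, world axes, zero at the start; "torque": the same for the moment, N m; "opening": opening from 0.0 (shut) to 1.0 (fully open).
Only numpy, scipy, OpenCV 4.12 (cv2) and the standard library are available. Lean on these libraries where they do the work, as an engineer would, in place of code of your own. Each camera call takes 0.05 s, during which the arm holds its last target. There are 200 camera calls.

## Working session

There is one attempt and no reset: what is moved stays moved. The work goes in short steps, Python scripts to look and compute and a shell command to move; the robot and the scene stay as the last step left them, time stands still between calls to the robot, and variables do not carry over. Pictures are saved under pics/ and viewed, about 8 in all and at most 12, crops included, and the job is handed in when it is done.

```bash
ls; mkdir -p pics; python3 - <<'E'
from bench import ctrl, imaging
import cv2, numpy as np
o=ctrl.get_obs(); print(o)
for n in ("top","scene"):
    c=imaging.camera(n); np.savez(f"{n}0.npz",**c)
    cv2.imwrite(f"pics/{n}0.png",c["frame"][...,::-1]); print(n,c["K"].tolist(),c["R"].round(3).tolist(),c["t"])
E
```

```text
pics
{'time_s': 0.0, 'q': array([ 1.02270848e+00,  1.81530982e-01,  1.60798814e+00, -1.44477226e-05,
        1.35379735e+00, -2.06315703e-01]), 'dq': array([-1.42440424e-03,  3.74060262e-04, -1.50730082e-03, -5.45838195e-05,
        1.94364223e-03,  3.63739026e-04]), 'joint_efforts': array([-4.87732086e-04, -4.44863355e+01, -3.51325464e+01, -3.25260107e-04,
        9.30956594e-03, -2.22493878e-05]), 'eef_pos': array([0.19242331, 0.54127204, 0.23039941]), 'eef_rot': array([-0.57749767,  0.57799068,  0.40713279, -0.4082476 ]), 'wrist_force': array([-0.33082776, -0.02774927,  0.51010629]), 'torque': array([0.00742426, 0.04655088, 0.01594245]), 'opening': 0.9966949030514645}
top [[389.0956270783776, 0.0, 257.50205322341833], [0.0, 389.0956270783776, 190.58120213635434], [0.0, 0.0, 1.0]] [[0.026, -1.0, 0.011], [-0.989, -0.028, -0.146], [0.146, -0.007, -0.989]] [-0.34618297  0.52110378  1.06252469]
scene [[375.98560306042134, 0.0, 252.40590676579674], [0.0, 375.98560306042134, 190.35633000231377], [0.0, 0.0, 1.0]] [[0.606, -0.795, -0.015], [-0.6, -0.445, -0.665], [0.522, 0.412, -0.747]] [-0.56213041  0.21569011  0.7696832 ]
```

View pics/top0.png

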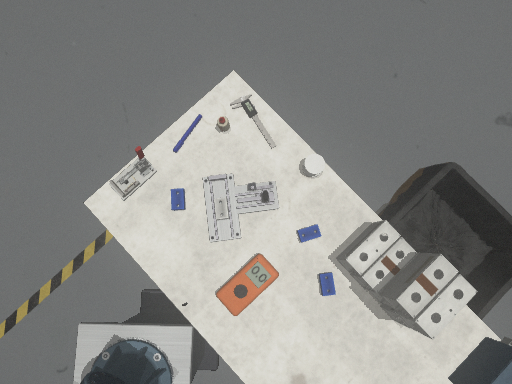

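View pics/scene0.png

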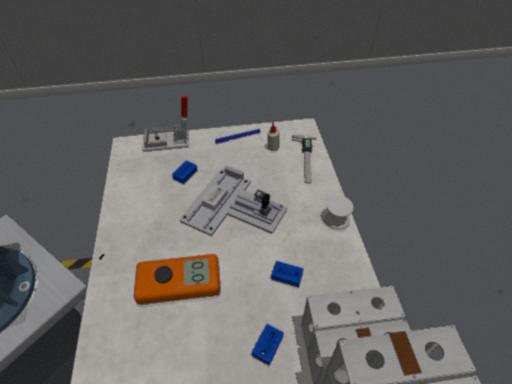

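```bash
cat > h.py <<'E'
import numpy as np
from scipy.spatial.transform import Rotation as Ro
def rot(q): return Ro.from_quat([q[1],q[2],q[3],q[0]]).as_matrix()
def cloud(c):
    d=c["depth"];v,u=np.mgrid[:d.shape[0],:d.shape[1]]
    K=c["K"];p=np.stack([(u-K[0,2])/K[0,0]*d,(v-K[1,2])/K[1,1]*d,d],-1)
    return (p-c["t"])@c["R"]
E
python3 - <<'E'
from bench import ctrl
from h import *
print(rot(ctrl.get_obs()["eef_rot"]).round(3), ctrl.hold_point_z)
E
```

```text
[[ 0.335 -0.001 -0.942]
 [ 0.942 -0.001  0.335]
 [-0.002 -1.     0.   ]] 0.0187
```

```bash
python3 - <<'E'
import numpy as np, cv2
from h import *
c=dict(np.load("top0.npz")); P=cloud(c)
f=c["frame"][...,::-1]
a=cv2.resize(f[165:250,195:290],None,fx=8,fy=8,interpolation=cv2.INTER_CUBIC)[:600]
cv2.imwrite("pics/crop1.png",a)
# height table around nest
h=P[165:250,195:290,2]
for lo,hi in [(-.01,.004),(.004,.008),(.008,.013),(.013,.02),(.02,.028),(.028,.036),(.036,.05),(.05,.09)]:
    print(lo,hi,((h>lo)&(h<hi)).sum())
hm=cv2.applyColorMap((np.clip(h/.08,0,1)*255).astype(np.uint8),cv2.COLORMAP_JET)
cv2.imwrite("pics/h1.png",cv2.resize(hm,None,fx=7,fy=7,interpolation=cv2.INTER_NEAREST)[:600])
E
```

```text
-0.01 0.004 4709
0.004 0.008 386
0.008 0.013 1543
0.013 0.02 624
0.02 0.028 279
0.028 0.036 401
0.036 0.05 56
0.05 0.09 46
```

View pics/crop1.png

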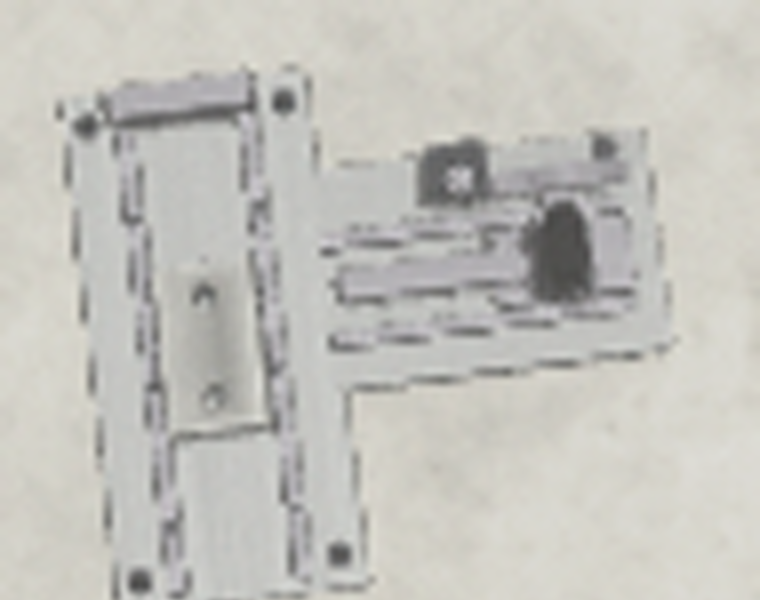

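View pics/h1.png

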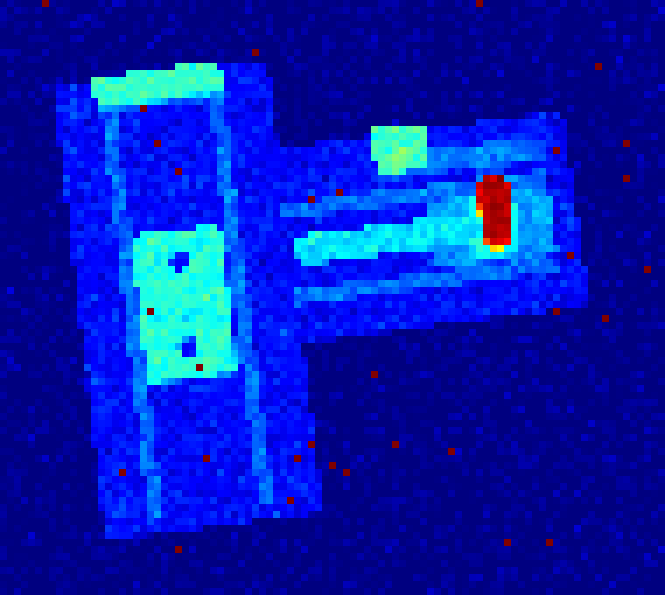

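```bash
cat > fit.py <<'E'
import numpy as np
from scipy.optimize import minimize
from h import *
def model(p,X,fixed=None):
    x0,y0,th,b,tr=p; c,s=np.cos(th),np.sin(th)
    dx,dy=X[:,0]-x0,X[:,1]-y0; x=c*dx+s*dy; y=-s*dx+c*dy
    def box(a,b_,c_,d,sm=.0006):
        g=lambda t:1/(1+np.exp(-np.clip(t/sm,-50,50)))
        return g(x-a)*g(b_-x)*g(y-c_)*g(d-y)
    h=np.zeros(len(x))
    for B,z in [((-.1,.09,-.045,.045),.010),((-.03,.052,-.165,-.045),.010),((-.1,.075,.0195,.0255),.018),((-.1,.075,-.0255,-.0195),.018),
      ((.075,.088,-.0255,.0255),.034),((b-.03,b+.03,-.018,.018),.032),((.031,.051,-.106,-.084),.038),
      ((0,.012,-.11,-.05+tr),.028),((-.007,.019,-.137+tr,-.125+tr),.076)]:
        w=box(*B); h=h*(1-w)+z*w
    return h,x,y
def fit(X,p0):
    def cost(p):
        h,x,y=model(p,X)
        ok=~((y<-.085)&(h<.03))|(h<.001)
        return np.minimum(np.abs(h-X[:,2]),.012)[ok].sum()/ok.sum()*1e3
    best=None
    for dt in (-.1,0,.1):
        r=minimize(cost,p0+np.array([0,0,dt,0,0]),method="Nelder-Mead",options=dict(maxiter=3000,maxfev=3000,xatol=1e-5,fatol=1e-6,initial_simplex=np.array(p0)+np.array([0,0,dt,0,0])+np.vstack([np.zeros(5),np.diag([.01,.01,.05,.01,.005])])))
        if best is None or r.fun<best.fun: best=r
    return best
E
python3 - <<'E'
from fit import *
c=dict(np.load("top0.npz")); P=cloud(c)
S=P[209,222]; print("block px",S,"stop",P[177,218],"paddle",P[195,266])
X=P[160:255,190:295].reshape(-1,3); X=X[(X[:,2]>-.02)&(X[:,2]<.09)]
X=np.ascontiguousarray(X)
r=fit(X,np.array([S[0]+.02,S[1],-.0+np.arctan2(P[177,218][1]-S[1],P[177,218][0]-S[0]),-.02,0.])); print(r.fun,r.x.round(4))
R=P.reshape(-1,3)
ij=np.argwhere((P[...,2]>.1)&(P[...,2]<.6)); print(len(ij))
for n,(u,v) in dict(oiler=(222,124),reel=(312,165),orange=(247,284),tray=(370,245),tray2=(440,300),toggle=(140,153),caliper=(262,125)).items():
    w=P[v-4:v+5,u-4:u+5].reshape(-1,3); print(n,np.median(w,0).round(3),w[:,2].max().round(3))
E
```

```text
block px [ 0.47633222 -0.23253248  0.02845899] stop [ 0.56709493 -0.21803412  0.03518448] paddle [ 0.51340254 -0.35520624  0.07631842]
1.9275306758930089 [ 0.4894 -0.2272  0.1639 -0.01    0.0009]
9341
oiler [ 0.718 -0.225  0.056] 0.079
reel [ 0.606 -0.484  0.051] 0.056
orange [ 0.271 -0.31   0.036] 1.131
tray [ 0.385 -0.625  0.12 ] 1.131
tray2 [ 0.265 -0.744  0.24 ] 0.243
toggle [ 0.612 -0.015  0.111] 0.149
caliper [ 0.735 -0.34   0.003] 0.009
```

```bash
cat > rel.py <<'E'
import sys
from bench import ctrl
from h import *
N=np.array([.4894,-.2272]);TH=.1639
def nest2w(x,y): return N+np.array([[np.cos(TH),-np.sin(TH)],[np.sin(TH),np.cos(TH)]])@[x,y]
def report(tx,ty,tz):
    "target in nest coords (m): print tool shift in cm"
    o=ctrl.get_obs();R=rot(o["eef_rot"]);p=o["eef_pos"]
    d=p[:2]-N;c,s=np.cos(TH),np.sin(TH)
    print("t",round(o["time_s"],2),"nest mm",(1e3*np.array([c*d[0]+s*d[1],-s*d[0]+c*d[1],p[2]])).round(1),"F",o["wrist_force"].round(1),"q6",o["q"][5].round(2),"open",round(o["opening"],3))
    w=np.r_[nest2w(tx,ty),tz]-p
    D=np.array([[-s,c,0],[0,0,-1],[-c,-s,0]]).T
    print("shift cm",(R.T@w*100).round(2),"rotvec to nest-aligned",Ro.from_matrix(R.T@D).as_rotvec().round(4))
if __name__=="__main__": report(*[float(a)/1e3 for a in sys.argv[1:4]])
E
python3 rel.py -70 0 100
python3 -m jog '[[[0,0,0],[0,-0.1,0],0],[[0,0,0],[0,-0.1,0],0],[[0,0,0],[0,-0.1,0],0],[[0,0,0],[0,-0.1,0],0],[[0,0,0],[0,-0.1,0],0]]'
python3 rel.py -70 0 100
```

```text
t 0.1 nest mm [-167.6  806.7  230.5] F [-0.9  0.2  0.6] q6 -0.21 open 1.002
shift cm [-65.82  13.13 -47.62] rotvec to nest-aligned [-0.0007 -0.5057 -0.0014]
time_s: 0.52
eef_pos: [0.1915, 0.5398, 0.2277]
eef_rot: [0.453, -0.454, -0.54, 0.545]
wrist_force: [-0.1, -0.2, 0.0]
opening: 0.3
t 0.52 nest mm [-168.7  805.3  227.7] F [-0.1 -0.2  0. ] q6 -0.73 open 0.3
shift cm [-80.59  13.15  -8.83] rotvec to nest-aligned [-0.0046  0.0137 -0.0052]
```

```bash

python3 -m jog '[[[-3.3,0,-1.7],[0,0,0],0],[[-3.3,0,-1.7],[0,0,0],0],[[-3.3,0,-1.7],[0,0,0],0],[[-3.3,0,-1.7],[0,0,0],0],[[-3.3,0,-1.7],[0,0,0],0],[[-3.3,0,-1.7],[0,0,0],0],[[-3.3,0,-1.7],[0,0,0],0],[[-3.3,0,-1.7],[0,0,0],0],[[-3.3,0,-1.7],[0,0,0],0],[[-3.3,0,-1.7],[0,0,0],0],[[-3.3,0,-1.7],[0,0,0],0],[[-3.3,0,-1.7],[0,0,0],0]]'
python3 rel.py -70 0 100
```

```text
time_s: 1.52
eef_pos: [0.4685, 0.1772, 0.2234]
eef_rot: [0.449, -0.447, -0.543, 0.551]
wrist_force: [0.7, 1.7, -0.6]
opening: -0.001
t 1.52 nest mm [ 45.3 402.4 223.4] F [ 0.7  1.7 -0.6] q6 -1.64 open -0.001
shift cm [-39.75  12.7   12.78] rotvec to nest-aligned [-0.0115  0.0347 -0.0056]
```

```bash

python3 -m jog '[[[-3.4,0.3,1.1],[0,0.01,0],0],[[-3.4,0.3,1.1],[0,0.01,0],0],[[-3.4,0.3,1.1],[0,0.01,0],0],[[-3.4,0.3,1.1],[0,0,0],0],[[-3.4,0.3,1.1],[0,0,0],0],[[-3.4,0.3,1.1],[0,0,0],0],[[-3.4,0.3,1.1],[0,0,0],0],[[-3.4,0.3,1.1],[0,0,0],0],[[-3.4,0.3,1.1],[0,0,0],0],[[-3.4,0.3,1.1],[0,0,0],0],[[-3.4,0.3,1.1],[0,0,0],0],[[-2,0.3,0.7],[0,0,0],0]]'
python3 rel.py -70 0 80
```

```text
time_s: 2.52
eef_pos: [0.406, -0.2545, 0.1873]
eef_rot: [0.458, -0.456, -0.535, 0.544]
wrist_force: [0.6, -0.1, -0.2]
opening: -0.004
t 2.52 nest mm [-86.7 -13.3 187.3] F [ 0.6 -0.1 -0.2] q6 -2.53 open -0.004
shift cm [ 1.39 10.7  -1.79] rotvec to nest-aligned [-0.0113  0.0003 -0.0054]
```

```bash

python3 -m jog '[[[0.6,2,-0.3],[-0.01,0,-0.005],0],[[0.5,2,-0.3],[0,0,0],0],[[0.3,2,-0.3],[0,0,0],0],[[0,2,-0.3],[0,0,0],0],[[0,2,0],[0,0,0],0],[[0,1,0],[0,0,0],0],[[0,0,0],[0,0,0],0],[[0,0,0],[0,0,0],0]]'
python3 rel.py -75 0 20
python3 - <<'E'
from bench import imaging
import cv2,numpy as np
s=imaging.camera("scene");np.savez("scene1.npz",**s)
f=cv2.resize(s["frame"][130:280,130:330,::-1],None,fx=4,fy=4,interpolation=cv2.INTER_CUBIC);cv2.imwrite("pics/s1.png",f)
E
```

```text
time_s: 3.18
eef_pos: [0.4127, -0.2457, 0.0717]
eef_rot: [0.461, -0.46, -0.536, 0.538]
wrist_force: [-0.9, -0.6, -0.6]
opening: 0.001
t 3.18 nest mm [-78.7  -5.8  71.7] F [-0.9 -0.6 -0.6] q6 -2.51 open 0.001
shift cm [ 0.58  5.16 -0.38] rotvec to nest-aligned [-0.0025 -0.011  -0.0006]
```

View pics/s1.png

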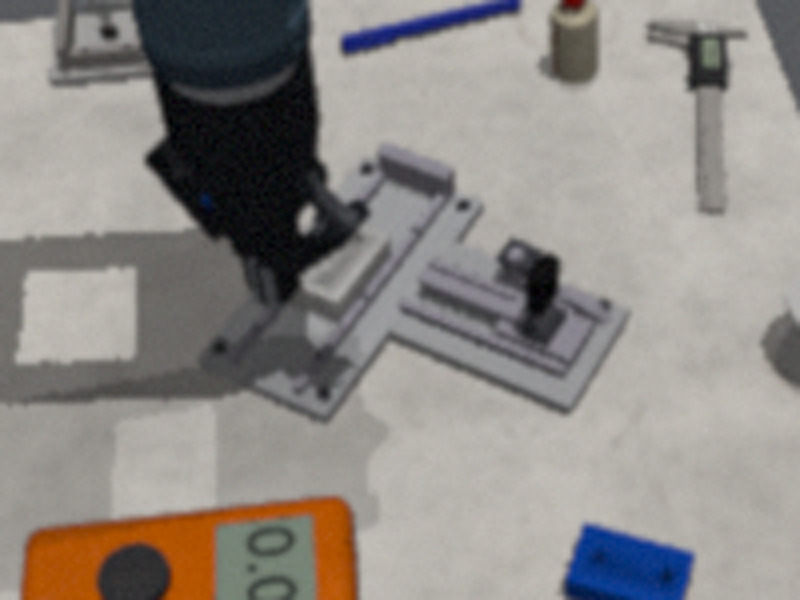

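```bash

python3 -m jog '[[[0.3,1.2,0],[0,-0.01,0],0],[[0.3,1.2,0],[0,0,0],0],[[0,1.2,0],[0,0,0],0],[[0,1,0],[0,0,0],0],[[0,0.5,0],[0,0,0],0],[[0,0,0],[0,0,0],0],[[0,0,0],[0,0,0],0]]'
python3 rel.py -54 0 20
```

```text
time_s: 3.82
eef_pos: [0.4172, -0.2449, 0.0271]
eef_rot: [0.452, -0.462, -0.538, 0.54]
wrist_force: [-0.2, 0.1, -0.6]
opening: -0.001
t 3.82 nest mm [-74.1  -5.7  27.1] F [-0.2  0.1 -0.6] q6 -2.51 open -0.001
shift cm [ 0.58  0.72 -2.  ] rotvec to nest-aligned [ 0.0066  0.0001 -0.0132]
```

```bash

python3 -m jog '[[[0.8,0.4,0],[0.006,0,-0.012],0],[[0.4,0.4,0],[0,0,0],0],[[0,0,0],[0,0,0],0]]'
python3 rel.py -54 0 20
python3 -m jog '[[[0,0.3,-0.6],[0,0,0],0],[[0,0,-0.6],[0,0,0],0],[[0,0,-0.4],[0,0,0],0]]'
python3 rel.py -54 0 20
```

```text
time_s: 4.07
eef_pos: [0.4163, -0.2332, 0.0201]
eef_rot: [0.456, -0.459, -0.539, 0.539]
wrist_force: [-0.4, 0.1, 0.6]
opening: -0.001
t 4.07 nest mm [-73.1   6.   20.1] F [-0.4  0.1  0.6] q6 -2.49 open -0.001
shift cm [-0.6   0.02 -1.91] rotvec to nest-aligned [ 0.002  -0.0005 -0.0025]
time_s: 4.32
eef_pos: [0.4329, -0.2301, 0.0171]
eef_rot: [0.456, -0.459, -0.539, 0.539]
wrist_force: [0.5, -0.6, -0.1]
opening: -0.002
t 4.32 nest mm [-56.2   6.3  17.1] F [ 0.5 -0.6 -0.1] q6 -2.46 open -0.002
shift cm [-0.63 -0.28 -0.22] rotvec to nest-aligned [ 0.002  -0.0008 -0.0026]
```

```bash

python3 -m jog '[[[-0.6,-0.4,0.1],[0,0,0],0],[[0,0,0],[0,0,0],0]]'
python3 rel.py -51 0 21
python3 -m jog '[[[0,0,-0.3],[0,0,0],0],[[0,0,-0.2],[0,0,0],0],[[0,0,-0.2],[0,0,0],0],[[0,0,-0.2],[0,0,0],0]]'
python3 rel.py 3 0 21
```

```text
time_s: 4.48
eef_pos: [0.4345, -0.2365, 0.0216]
eef_rot: [0.456, -0.459, -0.539, 0.54]
wrist_force: [1.0, -0.3, -0.1]
opening: -0.001
t 4.48 nest mm [-55.7  -0.2  21.6] F [ 1.  -0.3 -0.1] q6 -2.47 open -0.001
shift cm [ 0.02  0.06 -0.47] rotvec to nest-aligned [ 0.0025  0.001  -0.0032]
time_s: 4.82
eef_pos: [0.4438, -0.2358, 0.022]
eef_rot: [0.456, -0.459, -0.539, 0.539]
wrist_force: [-1.6, -0.0, 0.9]
opening: 0.001
t 4.82 nest mm [-46.4  -1.   22. ] F [-1.6 -0.   0.9] q6 -2.46 open 0.001
shift cm [ 0.1   0.11 -4.94] rotvec to nest-aligned [ 0.0021  0.0001 -0.0035]
```

```bash

python3 -m jog '[[[0.05,0,-0.25],[0,0,0],0],[[0.05,0.1,-0.25],[0,0,0],0],[[0,0,-0.25],[0,0,0],0],[[0,0,-0.25],[0,0,0],0],[[0,0,-0.25],[0,0,0],0],[[0,0,-0.25],[0,0,0],0],[[0,0,-0.25],[0,0,0],0],[[0,0,-0.25],[0,0,0],0],[[0,0,-0.25],[0,0,0],0],[[0,0,-0.25],[0,0,0],0],[[0,0,-0.25],[0,0,0],0],[[0,0,-0.25],[0,0,0],0]]'
python3 rel.py 4 0 21
```

```text
time_s: 5.82
eef_pos: [0.4758, -0.2291, 0.0207]
eef_rot: [0.456, -0.458, -0.539, 0.54]
wrist_force: [-1.5, 0.2, 0.8]
opening: -0.0
t 5.82 nest mm [-13.7   0.3  20.7] F [-1.5  0.2  0.8] q6 -2.41 open -0.0
shift cm [-0.03 -0.03 -1.77] rotvec to nest-aligned [ 0.0009  0.0001 -0.003 ]
```

```bash

python3 -m jog '[[[0,0,-0.2],[0,0,0],0],[[0,0,-0.2],[0,0,0],0],[[0,0,-0.2],[0,0,0],0],[[0,0,-0.2],[0,0,0],0],[[0,0,-0.15],[0,0,0],0],[[0,0,-0.1],[0,0,0],0],[[0,0,-0.1],[0,0,0],0]]'
python3 rel.py 4 0 21
python3 -m jog '[[[0,0,-0.1],[0,0,0],0],[[0,0,-0.1],[0,0,0],0],[[0,0,-0.1],[0,0,0],0]]'
python3 rel.py 4 0 21
```

```text
time_s: 6.4
eef_pos: [0.4887, -0.2271, 0.0207]
eef_rot: [0.456, -0.458, -0.539, 0.54]
wrist_force: [-1.0, -0.8, 0.8]
opening: 0.006
t 6.4 nest mm [-0.7  0.2 20.7] F [-1.  -0.8  0.8] q6 -2.39 open 0.006
shift cm [-0.03 -0.03 -0.47] rotvec to nest-aligned [ 0.0009  0.0004 -0.0032]
time_s: 6.65
eef_pos: [0.4918, -0.2265, 0.0207]
eef_rot: [0.456, -0.458, -0.539, 0.54]
wrist_force: [-1.2, -0.9, 0.6]
opening: -0.001
t 6.65 nest mm [ 2.5  0.3 20.7] F [-1.2 -0.9  0.6] q6 -2.38 open -0.001
shift cm [-0.03 -0.03 -0.15] rotvec to nest-aligned [ 0.0008  0.0003 -0.0031]
```

```bash

python3 -m jog '[[[0,0,-0.1],[0,0,0],0],[[0,0,-0.1],[0,0,0],0]]'|grep force
python3 -m jog '[[[0,0,-0.1],[0,0,0],0]]'|grep force
python3 -m jog '[[[0,0,-0.1],[0,0,0],0]]'|grep force
python3 rel.py 4 0 21
```

```text
wrist_force: [-9.6, -2.1, 5.7]
wrist_force: [-6.5, -2.7, 5.1]
wrist_force: [-6.4, -1.6, 5.0]
t 6.98 nest mm [ 3.7  0.3 20.7] F [-6.4 -1.6  5. ] q6 -2.38 open -0.0
shift cm [-0.03 -0.03 -0.03] rotvec to nest-aligned [-0.0062  0.0015 -0.0019]
```

```bash

python3 -m jog '[[[0,0,0.3],[0,0,0],0],[[0,0,0.7],[0,0,0],0],[[0,-2,0.5],[0,0,0],0],[[0,-3,0],[0,0,0],0],[[0,-3,0],[0,0,0],0],[[0,-3,0],[0,0,0],0],[[-2,-2,0],[0,0,0],0],[[-3,0,0],[0,0,0],0],[[-3,0,0],[0,0,0],0],[[-3,0,0],[0,0,0],0],[[-3,0,0],[0,0,0],0],[[-3,0,0],[0,0,0],0]]'
python3 rel.py 6 -180 130
python3 -m jog '[[[0,0,0],[0,0.12,0],0],[[0,0,0],[0,0.12,0],0],[[0,0,0],[0,0.12,0],0],[[0,0,0],[0,0.12,0],0],[[0,0,0],[0,0.12,0],0],[[0,0,0],[0,0.12,0],0],[[0,0,0],[0,0.12,0],0],[[0,0,0],[0,0.12,0],0],[[0,0,0],[0,0.12,0],0],[[0,0,0],[0,0.12,0],0],[[0,0,0],[0,0.12,0],0],[[0,0,0],[0,0.12,0],0]]'
python3 rel.py 6 -180 130
python3 - <<'E'
from bench import imaging
from fit import *
import cv2
for n in ("top",):
    c=imaging.camera(n); np.savez("top2.npz",**c)
    cv2.imwrite("pics/t2.png",cv2.resize(c["frame"][155:255,190:310,::-1],None,fx=6,fy=6,interpolation=cv2.INTER_CUBIC))
E
```

```text
time_s: 7.98
eef_pos: [0.5043, -0.3944, 0.1553]
eef_rot: [0.456, -0.454, -0.541, 0.541]
wrist_force: [-0.7, 0.8, 0.4]
opening: -0.001
t 7.98 nest mm [ -12.6 -167.4  155.3] F [-0.7  0.8  0.4] q6 -2.59 open -0.001
shift cm [-1.29  2.52 -1.86] rotvec to nest-aligned [-0.0026  0.009   0.0025]
time_s: 8.98
eef_pos: [0.5003, -0.4016, 0.1512]
eef_rot: [0.703, -0.701, -0.088, 0.086]
wrist_force: [0.2, 0.0, -0.3]
opening: -0.001
t 8.98 nest mm [ -17.7 -173.8  151.2] F [ 0.2  0.  -0.3] q6 -1.11 open -0.001
shift cm [ 2.31  2.13 -0.81] rotvec to nest-aligned [ 1.0000e-04 -1.4892e+00  4.4000e-03]
```

View pics/t2.png

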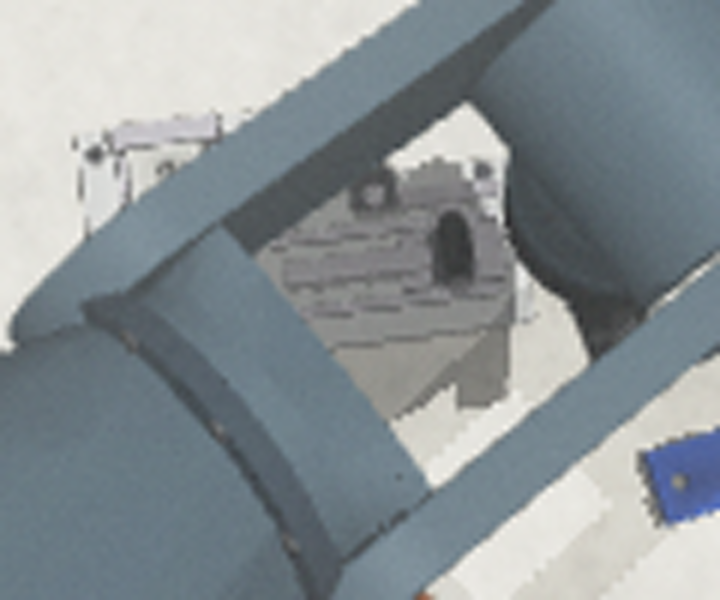

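```bash
cat > chk.py <<'E'
from bench import imaging
from h import *
from rel import N,TH
import sys
for n in sys.argv[1:]:
    P=cloud(imaging.camera(n)).reshape(-1,3);c,s=np.cos(TH),np.sin(TH);d=P[:,:2]-N
    x=(c*d[:,0]+s*d[:,1])*1e3;y=(-s*d[:,0]+c*d[:,1])*1e3;z=P[:,2]*1e3
    m=(abs(y)<13)&(z>27)&(z<40)&(x>-80)&(x<95); h,_=np.histogram(x[m],np.arange(-80,100,5)); print(n,"block/stop x hist (5mm bins from -80)",h)
    m=(abs(x-6)<10)&(z>52)&(z<80)&(y>-150)&(y<-60); print(" paddle n",m.sum(), np.percentile(y[m],[5,50,95]).round(1) if m.any() else '')
    m=(abs(x-6)<4)&(z>22)&(z<31)&(y>-100)&(y<30); h,_=np.histogram(y[m],np.arange(-100,31,5));print(" bolt y hist from -100",h)
E
python3 chk.py scene top
python3 -m jog '[[[2,1,-0.8],[0,0.015,0],0],[[0.3,2,0],[0,0,0],0],[[0,2,0],[0,0,0],0],[[0,2,0],[0,0,0],0],[[0,0,0],[0,0,0],0]]'
python3 rel.py 6 -175 58
```

```text
scene block/stop x hist (5mm bins from -80) [ 0  0  0  0  0  0  0  0  0  0  0  0  0  0  0  0  0  0 15 16 17 15 20 12
 16 13 15 12 12 14 16 18 11  2  0]
 paddle n 51 [-134.  -132.1 -124.3]
 bolt y hist from -100 [5 5 5 7 5 3 5 4 5 5 1 0 0 0 0 0 0 0 0 0 0 0 0 0 0 0]
top block/stop x hist (5mm bins from -80) [ 0  0  0  0  0  0  0  0  0  0  0  0  0  0  0  0  0  0  0  0  0  0  0  0
  0  0  1  4  6 17 16 17 14  4  0]
 paddle n 33 [-133.9 -128.3 -123. ]
 bolt y hist from -100 [4 5 6 3 4 6 6 3 3 5 3 0 0 0 0 0 0 0 0 0 0 0 0 0 0 0]
time_s: 9.55
eef_pos: [0.5268, -0.405, 0.0814]
eef_rot: [-0.7, 0.702, 0.095, -0.09]
wrist_force: [-0.0, 1.3, -1.2]
opening: 0.003
t 9.55 nest mm [   7.9 -181.5   81.4] F [-0.   1.3 -1.2] q6 -1.1 open 0.003
shift cm [-0.14  2.34  0.67] rotvec to nest-aligned [ 0.007  -1.4734  0.0035]
```

```bash

python3 -m jog '[[[-0.1,1.2,0],[0,0.09,0],0],[[0,1.1,0.4],[0,0,0],0],[[0,0,1],[0,0,0],0],[[0,0,0.5],[0,0,0],0],[[0,0,0],[0,0,0],0]]'
python3 rel.py 6 -150 57
```

```text
time_s: 9.97
eef_pos: [0.5224, -0.385, 0.0592]
eef_rot: [-0.704, 0.704, 0.068, -0.062]
wrist_force: [-0.4, 1.0, -0.4]
opening: 0.0
t 9.97 nest mm [   6.8 -161.    59.2] F [-0.4  1.  -0.4] q6 -1.01 open 0.0
shift cm [-0.06  0.21  1.11] rotvec to nest-aligned [ 0.0072 -1.5504  0.0045]
```

```bash

python3 -m jog '[[[-0.05,0.2,0.5],[0.007,0.02,0.005],0],[[0,0,0.4],[0,0,0],0],[[0,0,0.2],[0,0,0],0],[[0,0,0.15],[0,0,0],0]]'
python3 rel.py 6 -147 57
python3 -m jog '[[[0,0,0.15],[0,0,0],0],[[0,0,0.15],[0,0,0],0]]'
python3 rel.py 6 -147 57
```

```text
time_s: 10.3
eef_pos: [0.5211, -0.3723, 0.0608]
eef_rot: [0.705, -0.704, -0.061, 0.057]
wrist_force: [-0.3, 0.5, 0.5]
opening: -0.006
t 10.3 nest mm [   7.6 -148.4   60.8] F [-0.3  0.5  0.5] q6 -0.98 open -0.006
shift cm [-0.16  0.38  0.14] rotvec to nest-aligned [ 0.0025 -1.5678  0.0051]
time_s: 10.47
eef_pos: [0.521, -0.3694, 0.0616]
eef_rot: [0.705, -0.704, -0.061, 0.057]
wrist_force: [0.2, -0.5, 0.3]
opening: -0.001
t 10.47 nest mm [   8.  -145.5   61.6] F [ 0.2 -0.5  0.3] q6 -0.97 open -0.001
shift cm [-0.2   0.46 -0.15] rotvec to nest-aligned [ 0.0042 -1.5671  0.0048]
```

```bash

python3 -m jog '[[[-0.2,0.5,0],[0,0,0],0],[[0,0.05,0.15],[0,0,0],0],[[0,0.05,0.15],[0,0,0],0],[[0,0.05,0.2],[0,0,0],0]]'
python3 rel.py 6 -147 57
python3 -m jog '[[[0,0.05,0.2],[0,0,0],0],[[0,0.05,0.2],[0,0,0],0],[[0,0.05,0.2],[0,0,0],0]]'
python3 rel.py 6 -92 57
```

```text
time_s: 10.8
eef_pos: [0.5193, -0.3694, 0.0567]
eef_rot: [-0.702, 0.708, 0.062, -0.056]
wrist_force: [0.4, -6.6, 0.5]
opening: 0.007
t 10.8 nest mm [   6.3 -145.2   56.7] F [ 0.4 -6.6  0.5] q6 -0.97 open 0.007
shift cm [-0.03 -0.03 -0.18] rotvec to nest-aligned [ 1.4000e-02 -1.5674e+00 -6.0000e-04]
time_s: 11.05
eef_pos: [0.5193, -0.3695, 0.0568]
eef_rot: [-0.698, 0.712, 0.063, -0.054]
wrist_force: [0.1, -6.5, -0.6]
opening: 0.003
t 11.05 nest mm [   6.3 -145.2   56.8] F [ 0.1 -6.5 -0.6] q6 -0.97 open 0.003
shift cm [-0.02 -0.13  5.32] rotvec to nest-aligned [ 0.025  -1.569  -0.0072]
```

```bash
sed -i 's/D=np.array.*/D=np.array([[c,s,0],[0,0,-1],[-s,c,0]]).T/' rel.py
python3 -m jog '[[[0,0,0.35],[0.02,0,0],0],[[0,0,0.45],[0.01,0,0],0],[[0,0,0.5],[0,0,0],0]]'
python3 rel.py 6 -90 57
```

```text
time_s: 11.3
eef_pos: [0.5188, -0.3679, 0.0575]
eef_rot: [-0.701, 0.708, 0.064, -0.052]
wrist_force: [4.6, -15.4, -9.7]
opening: -0.001
t 11.3 nest mm [   6.1 -143.6   57.5] F [  4.6 -15.4  -9.7] q6 -0.97 open -0.001
shift cm [-0.01 -0.01  5.36] rotvec to nest-aligned [ 0.0113 -0.0004  0.016 ]
```

```bash

python3 -m jog '[[[0,0,0.5],[0.01,0,0.01],0],[[0,0,0.5],[0,0,0],0]]'
python3 rel.py 6 -90 57
```

```text
time_s: 11.47
eef_pos: [0.5185, -0.3664, 0.0578]
eef_rot: [-0.699, 0.71, 0.061, -0.053]
wrist_force: [2.9, -16.3, -9.8]
opening: 0.001
t 11.47 nest mm [   6.  -142.1   57.8] F [  2.9 -16.3  -9.8] q6 -0.96 open 0.001
shift cm [-0.01 -0.01  5.21] rotvec to nest-aligned [ 0.0165 -0.0029  0.0097]
```

```bash

python3 -m jog '[[[0,0,0.5],[0.015,0,0.01],0],[[0,0,0.5],[0.01,0,0],0],[[0,0,0.5],[0.01,0,0],0]]'
python3 rel.py 6 -90 57
```

```text
time_s: 11.72
eef_pos: [0.5175, -0.3617, 0.0578]
eef_rot: [0.705, -0.705, -0.057, 0.054]
wrist_force: [3.4, -12.7, -7.3]
opening: 0.002
t 11.72 nest mm [   5.8 -137.3   57.8] F [  3.4 -12.7  -7.3] q6 -0.96 open 0.002
shift cm [-0.01  0.08  4.73] rotvec to nest-aligned [-0.0001 -0.0057  0.004 ]
```

Moving. Continue at moderate steps to just before the first notch.

```bash

python3 -m jog '[[[0,0,0.4],[0,0,0],0],[[0,0,0.35],[0,0,0],0],[[0,0,0.3],[0,0,0],0],[[0,0,0.3],[0,0,0],0],[[0,0,0.3],[0,0,0],0]]'
python3 rel.py 6 -90 57
python3 -m jog '[[[0,0,0.3],[0,0,0],0],[[0,0,0.3],[0,0,0],0],[[0,0,0.3],[0,0,0],0]]'
python3 rel.py 6 -90 57
```

```text
time_s: 12.13
eef_pos: [0.5173, -0.3599, 0.0582]
eef_rot: [-0.696, 0.714, 0.059, -0.05]
wrist_force: [1.7, -12.2, -6.4]
opening: 0.001
t 12.13 nest mm [   5.8 -135.4   58.2] F [  1.7 -12.2  -6.4] q6 -0.94 open 0.001
shift cm [-0.03  0.    4.54] rotvec to nest-aligned [ 0.0259 -0.0102  0.0111]
time_s: 12.38
eef_pos: [0.5172, -0.3592, 0.0584]
eef_rot: [-0.691, 0.719, 0.06, -0.047]
wrist_force: [1.9, -10.8, -5.5]
opening: 0.003
t 12.38 nest mm [   5.9 -134.7   58.4] F [  1.9 -10.8  -5.5] q6 -0.93 open 0.003
shift cm [-0.05 -0.05  4.48] rotvec to nest-aligned [ 0.041  -0.0127  0.0153]
```

```bash

python3 -m jog '[[[0,0,0.5],[0.03,0.01,0.01],0],[[0,0,0.5],[0.02,0,0],0],[[0,0,0.5],[0.01,0,0],0],[[0,0,0.5],[0.01,0,0],0]]'
python3 rel.py 6 -90 57
```

```text
time_s: 12.72
eef_pos: [0.5148, -0.3451, 0.0579]
eef_rot: [0.713, -0.698, -0.051, 0.046]
wrist_force: [0.3, -1.7, -0.7]
opening: 0.005
t 12.72 nest mm [   5.8 -120.5   57.9] F [ 0.3 -1.7 -0.7] q6 -0.94 open 0.005
shift cm [-0.06  0.15  3.05] rotvec to nest-aligned [-0.0212 -0.0256  0.0085]
```

```bash

python3 -m jog '[[[0,0.1,0.2],[-0.015,-0.02,0],0],[[0,0,0.2],[0,0,0],0]]'
python3 rel.py 6 -90 57
python3 chk.py scene
python3 -m jog '[[[0,0,0.4],[0.01,0,0],0],[[0,0,0.5],[0.01,0,0],0],[[0,0,0.5],[0.02,0,0],0]]'
python3 rel.py 6 -90 57
```

```text
time_s: 12.88
eef_pos: [0.5147, -0.3436, 0.0575]
eef_rot: [0.705, -0.705, -0.06, 0.053]
wrist_force: [2.0, -11.2, -8.6]
opening: 0.005
t 12.88 nest mm [   6.  -119.    57.5] F [  2.  -11.2  -8.6] q6 -0.95 open 0.005
shift cm [-0.01  0.05  2.9 ] rotvec to nest-aligned [ 0.     -0.0042  0.0098]
scene block/stop x hist (5mm bins from -80) [ 0  0  0  0  0  0  0  0  0  0  0  0  0  0  0  0  0  0 13 21 12 15 15 13
 19 11 18 12 15 16 17 17 13  3  0]
 paddle n 31 [-129.7 -128.1 -107. ]
 bolt y hist from -100 [0 1 4 4 5 6 4 5 5 6 5 3 7 3 7 2 0 0 0 0 0 0 0 0 0 0]
time_s: 13.18
eef_pos: [0.5141, -0.3398, 0.0576]
eef_rot: [0.711, -0.699, -0.062, 0.053]
wrist_force: [3.4, -11.9, -10.5]
opening: -0.001
t 13.18 nest mm [   6.  -115.1   57.6] F [  3.4 -11.9 -10.5] q6 -0.96 open -0.001
shift cm [-0.    0.1   2.51] rotvec to nest-aligned [-0.0161 -0.0018  0.0139]
```

```bash

python3 -m jog '[[[0,0,0.5],[0,0,0.01],0],[[0,0,0.5],[0,0,0],0],[[0,0,0.5],[0.01,0,0],0]]'
python3 rel.py 6 -90 57
python3 -m jog '[[[0,0,0.45],[0.01,0,0],0],[[0,0,0.45],[0.01,0,0],0],[[0,0,0.4],[0.01,0,0],0]]'
python3 rel.py 6 -90 57
```

```text
time_s: 13.43
eef_pos: [0.5132, -0.3353, 0.058]
eef_rot: [0.706, -0.703, -0.06, 0.055]
wrist_force: [2.2, -13.4, -8.5]
opening: -0.003
t 13.43 nest mm [   5.9 -110.5   58. ] F [  2.2 -13.4  -8.5] q6 -0.94 open -0.003
shift cm [0.01 0.1  2.05] rotvec to nest-aligned [-0.0036 -0.0008  0.008 ]
time_s: 13.68
eef_pos: [0.5123, -0.3295, 0.0578]
eef_rot: [0.711, -0.699, -0.062, 0.055]
wrist_force: [2.0, -9.9, -6.6]
opening: 0.0
t 13.68 nest mm [   5.9 -104.7   57.8] F [ 2.  -9.9 -6.6] q6 -0.95 open 0.0
shift cm [0.01 0.1  1.47] rotvec to nest-aligned [-0.0165  0.0012  0.0114]
```

```bash

python3 -m jog '[[[0,0,0.45],[0,0,0.01],0],[[0,0,0.45],[0,0,0],0],[[0,0,0.4],[0.01,0,0],0]]'
python3 rel.py 6 -90 57
python3 -m jog '[[[0,0,0.35],[0.01,0,0],0],[[0,0,0.35],[0.01,0,0],0],[[0,0,0.3],[0.01,0,0],0]]'
python3 rel.py 6 -90 57
```

```text
time_s: 13.93
eef_pos: [0.5108, -0.32, 0.0578]
eef_rot: [0.711, -0.699, -0.06, 0.058]
wrist_force: [0.5, -2.5, -2.0]
opening: -0.001
t 13.93 nest mm [  5.9 -95.   57.8] F [ 0.5 -2.5 -2. ] q6 -0.94 open -0.001
shift cm [0.01 0.08 0.5 ] rotvec to nest-aligned [-0.0171  0.0029  0.0031]
time_s: 14.18
eef_pos: [0.5102, -0.3161, 0.0583]
eef_rot: [0.716, -0.693, -0.061, 0.059]
wrist_force: [2.2, -16.1, -10.8]
opening: -0.002
t 14.18 nest mm [  6.  -91.1  58.3] F [  2.2 -16.1 -10.8] q6 -0.95 open -0.002
shift cm [-0.    0.14  0.11] rotvec to nest-aligned [-0.0325  0.006   0.0054]
```

```bash

python3 -m jog '[[[0,0,0.3],[0,0,0],0],[[0,0,0.3],[0,0,0],0]]'
python3 rel.py 6 -90 57
python3 -m jog '[[[0,0,-0.5],[0,0,0],0],[[0,0,-1],[0,0,0],0],[[0,0,-1.5],[0,0,0],0],[[0,-2,-1],[0,0,0],0],[[0,-3,0],[0,0,0],0],[[0,-3,0],[0,0,0],0],[[0,-3,0],[0,0,0],0],[[0,0,-3],[0,0,0],0],[[0,0,-3],[0,0,0],0],[[0,0,-3],[0,0,0],0],[[0,0,0],[0,0,0],0]]'
python3 rel.py 6 -90 57
python3 chk.py scene top
python3 - <<'E'
from bench import imaging
import cv2
s=imaging.camera("scene")["frame"][140:260,160:320,::-1]
cv2.imwrite("pics/s3.png",cv2.resize(s,None,fx=5,fy=5,interpolation=cv2.INTER_CUBIC))
E
```

```text
time_s: 14.35
eef_pos: [0.5102, -0.3163, 0.0586]
eef_rot: [0.712, -0.697, -0.062, 0.058]
wrist_force: [3.1, -13.4, -9.9]
opening: 0.003
t 14.35 nest mm [  6.  -91.3  58.6] F [  3.1 -13.4  -9.9] q6 -0.94 open 0.003
shift cm [0.   0.16 0.12] rotvec to nest-aligned [-0.0207  0.0061  0.0079]
time_s: 15.27
eef_pos: [0.5312, -0.4445, 0.1667]
eef_rot: [0.719, -0.69, -0.063, 0.064]
wrist_force: [-1.2, 0.6, -0.2]
opening: -0.0
t 15.27 nest mm [   5.8 -221.2  166.7] F [-1.2  0.6 -0.2] q6 -1.06 open -0.0
shift cm [ 0.2  11.5  12.66] rotvec to nest-aligned [-0.041   0.0158  0.0019]
scene block/stop x hist (5mm bins from -80) [ 0  0  0  0  0  0  0  0  0  0  0  0  0  0  0  2 10 12 14 18 15 15 13 18
 14 16 15 13 12 14 18 17 14  1  0]
 paddle n 54 [-80.6 -78.7 -71.1]
 bolt y hist from -100 [1 1 3 5 3 0 1 3 5 6 5 4 6 6 4 7 3 8 4 6 3 4 0 0 0 0]
top block/stop x hist (5mm bins from -80) [ 0  0  0  0  0  0  0  0  0  0  0  0  0  0  0  0  0  0  0  0  0  4 14 18
 15 13 18 14  9 16 17 15 15  4  0]
 paddle n 0 
 bolt y hist from -100 [0 0 0 0 0 0 0 0 0 0 0 0 0 0 0 0 0 0 0 0 0 0 0 0 0 0]
```

View pics/s3.png

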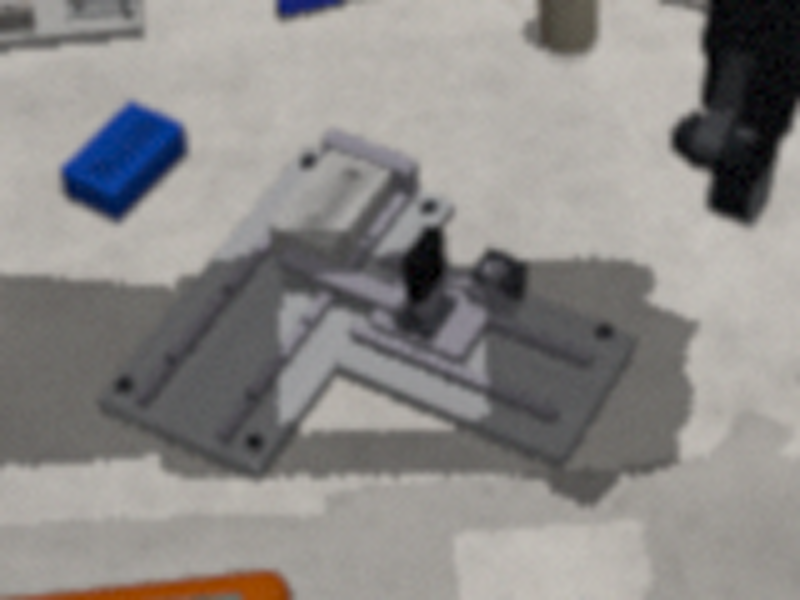

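```bash

python3 -m jog '[[[0,-3,0],[0,0,0],0],[[0,-3,0],[0,0,0],0],[[-1,-2,2],[0,0,0],0],[[-1.5,0,3.8],[0,0,0],0],[[-1.5,0,3.8],[0,0,0],0],[[-1.5,0,3.8],[0,0,0],0],[[-1.5,0,3.8],[0,0,0],0],[[-1.5,0,3.8],[0,0,0],0],[[-1,0,3.8],[0,0,0],0],[[-1,0,3.8],[0,0,0],0],[[0,0,3.8],[0,0,0],0],[[0,0,3.8],[0,0,0],0]]'
python3 -m jog '[[[0,0,3.8],[0,0,0],0],[[0,0,3.8],[0,0,0],0],[[0,0,3.8],[0,0,0],0],[[0,0,3.8],[0,0,0],0],[[0,0,3.8],[0,0,0],0],[[0,0,3],[0,0,0],0],[[0,0,1],[0,0,0],0],[[0,0,0],[0,0,0],0]]'
python3 rel.py 6 -90 57
python3 chk.py top
python3 - <<'E'
from fit import *
from bench import imaging
import cv2
c=imaging.camera("top"); P=cloud(c); np.savez("top4.npz",**c)
X=P[160:255,190:295].reshape(-1,3); X=np.ascontiguousarray(X[(X[:,2]>-.02)&(X[:,2]<.09)])
r=fit(X,np.array([.4894,-.2272,.1639,.045,.055])); print(r.fun,r.x.round(4),len(X))
cv2.imwrite("pics/t4.png",cv2.resize(c["frame"][110:260,150:350,::-1],None,fx=4,fy=4,interpolation=cv2.INTER_CUBIC))
E
```

```text
time_s: 16.42
eef_pos: [0.3519, -0.0875, 0.2604]
eef_rot: [0.727, -0.68, -0.062, 0.071]
wrist_force: [1.6, 0.2, -0.3]
opening: -0.001
time_s: 17.08
eef_pos: [0.291, 0.1596, 0.2733]
eef_rot: [0.729, -0.677, -0.068, 0.077]
wrist_force: [0.7, -0.3, 0.5]
opening: 0.0
t 17.08 nest mm [-132.6  413.9  273.3] F [ 0.7 -0.3  0.5] q6 -0.15 open 0.0
shift cm [ 11.9   17.7  -52.39] rotvec to nest-aligned [-0.0747  0.0408 -0.0066]
top block/stop x hist (5mm bins from -80) [ 0  0  0  0  0  0  0  0  0  0  0  0  0  0  0  0 10  9  2 17 14 11 16 17
 15 16 18 16  9 17 16 15 14  5  0]
 paddle n 30 [-80.5 -75.5 -70. ]
 bolt y hist from -100 [2 2 3 3 0 0 4 3 4 6 5 4 4 5 5 4 3 5 6 4 5 0 0 0 0 0]
1.9893023658281066 [ 0.489  -0.2271  0.1643  0.0446  0.0553] 9944
```

View pics/t4.png

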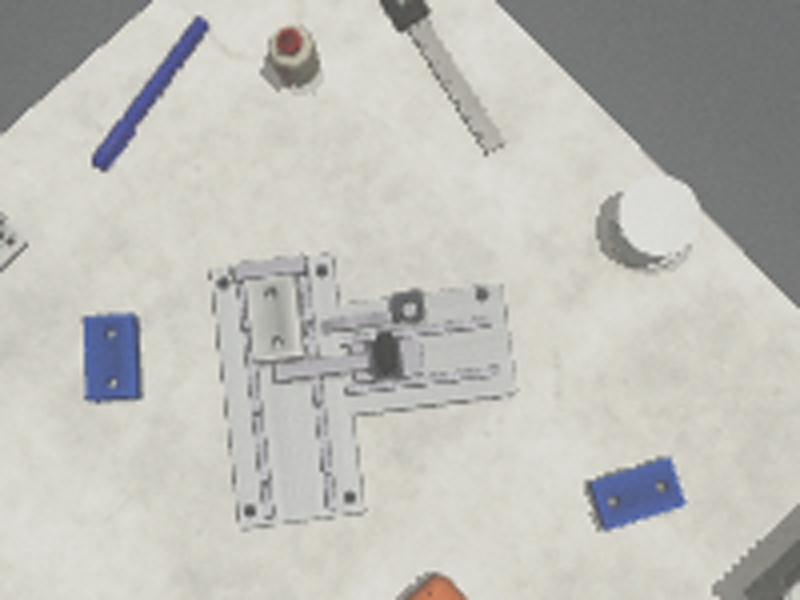

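```bash
python3 -c "from bench import ctrl; print(ctrl.hand_in())"
```

```text
the job is handed in; nothing more can be done
None
```

I pushed the block home with closed fingertips, slid the lever through the first notch to the second stop, moved the hand well clear and handed in at about 17 s of the 42 s allowed.

- **Block:** it stopped against the end stop at about 6–10 N of push. A final overhead-camera fit puts it at 44.6 mm, against 45 mm for home.
- **Lever:** it stopped hard at about 16 N. The same fit gives 55.3 mm of travel against 56 mm, within the roughly 2 mm calibration. From the start, the fingers moved it 54 mm.
- **Bolt:** the last top view shows it lying across the channel behind the block, with its tip at about nest y = +5 mm.
- **Forces:** the highest wrist force I read was about 20 N. Readings came only at the end of each move, so a brief peak in between could have been missed.
- **Disagreement:** before the lever push, the side camera's points placed the block's rear end up to 5 mm behind the home position. The overhead fit, the stop contact and the bolt closing behind the block without fouling it all indicate it is home.
- **Bystanders:** I never approached the oiler, reel, caliper or marker. In the last view they look undisturbed, though I did not measure them again.

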